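# Trip-test the boot dryer and hold its fan dial at the third click

## Robot

A 7-joint arm with a two-finger parallel gripper is mounted at the origin on the work surface. World frame = base frame: x ahead of the robot, y to its left, z up, the work surface at z = 0. Lengths are in mm, angles in rad, forces in N, time in s.
With the tool pointing down it reaches from about 400 to 875 mm from the base axis. Payload 19.3 kg.
Tool frame: the origin (TCP) lies at the very end of the fingers, on their centre line; the grasp point (between the pads) lies 19 mm behind it (grip_point_offset is the z of the grasp point in the tool frame, in mm); z points along the fingers, x is the direction in which the jaws open and shut, and the axes are right-handed (so a half turn about z gives the same grasp; the last joint's range is limited). The gripper opens to 85 mm and grips with 20 to 120 N. Pads are 22 mm wide; open, the fingers measure 114 mm over their backs; the gripper's body (76 mm by 85 mm) begins 54 mm behind the grasp point. The pads swing forward as they close: fully open they stand 13 mm farther back than shut.
Start: joints at [-1.363, 0.521, -0.036, 1.599, 0.021, 1.021, -0.113], TCP at [171.42, 601.024, 231.291] pointing down, gripper open.
Joint ranges: [-2.91, 2.91], [-0.3, 2.13], [-1.5, 1.42], [0.17, 2.43], [-1.26, 4.41], [0.16, 1.93], [-2.52, 2.52]. Speed limits (rad/s): [1.89, 1.89, 2.39, 2.39, 3.01, 3.01, 3.01].

## Interface

Orientations are given as a 3x3 rotation matrix whose columns are the frame's x, y, z axes.
In Python, from workcell import movep, movel, goto_joints, open_gripper, clamp, wait, inverse_kinematics, read_state, camera, PlanningError, finish_job, grip_point_offset gives the robot as it stands. Calls block until the motion is done:
- movep(position, orientation): joint-space move of the TCP to a pose.
- movel(position, frame=None, max_speed=150, guard=None): straight line of the TCP; frame=None keeps the orientation; max_speed is the mean speed in mm/s. With guard (N) it stops when the force on the tool has changed by that much, and returns True; else False.
- goto_joints(angles): joint-space move.
- open_gripper() and clamp(): open the fingers fully, or close them until they stop; the grip force is fixed at half the most.
- wait(seconds).
- inverse_kinematics(position, orientation): joint angles nearest the present ones, or None.
- read_state(): the state.
- camera(name): name is "scene" or "top" or "wrist"; returns a dict with "image" (384x512x3 uint8, blue, green, red), "range_z" (384x512 float32, mm along the optical axis (not along the pixel's ray), 0 where there is no reading), "fx", "fy", "cx", "cy" (pixels), "dist_coeffs" ([k1, k2, p1, p2, k3] as OpenCV has them; the pictures are not rectified), "cam_to_world" (4x4, takes a point from camera to world coordinates). Camera axes: x right, y up, looking along -z (the intrinsics and any distortion apply to the point x, -y, -z); pixel columns grow to the right and rows downward; lengths in mm; the calibration is good to about 2 mm. A picture is of the moment at which its call begins.
A pose or a line that the arm cannot do raises PlanningError and nothing moves.
- finish_job(): hands the job in, once; it reports no verdict.
The state is a dict: "time": time; "qpos": joint angles; "qvel": joint speeds; "joint_efforts": joint torques, N m; "eef_pos": TCP position; "tool_rot": TCP orientation; "ft_force": force on the tool from outside, world axes, zero at the start; "torque": the same for the moment, N m; "finger_gap": finger opening in mm.
Only numpy, scipy, OpenCV 4.12 (cv2) and the standard library are available. Lean on these libraries where they do the work, as an engineer would, in place of code of your own. Each camera call takes 0.05 s, during which the arm holds its last target.

## Task

Check the boot dryer before mud season: press the yellow test button on the grey trip switch so that its orange lever drops, then lift the lever fully back up. Then turn the black spring-return dial on the white box clockwise past its first two clicks to the third (its white pointer line at the long red mark, and not beyond), and finish while still holding the dial there, since it springs back if let go. Leave the flashlight, shoe horn, saucer and tin where they are.

Things in the scene. Friction and masses are not known exactly. Their poses are not given: they have to be found in the camera images.
- breaker: Trip switch: fixed grey plastic box, 100 (x) by 160 (y) by 55 mm high. Origin: centre of its underside on the bench; its x axis points away from its front, z up; its front (-x side) faces roughly to the robot. Button (y = +45) and lever (y = -45) are on its top. The lever swings in a 30 mm wide slot that is open to the top and to the front (slot floor 30 mm above the bench).
- button_top (a point): Centre of the top face of the yellow test button, a round cap 26 mm across standing 15 mm above the grey box's top when out; moves with it. It is pressed straight down, at box coordinates x = -31, y = +45 mm.
- test_button (a joint): Travel of the yellow test button in m: 0 out, 0.010 fully down. A spring returns it when let go (2 N at first, 3.5 N at the bottom); while the lever is up it also pushes the trip, with at most about 5 N in all (at 3 to 4 mm), and the lever drops at about 7 mm of travel, so press it nearly or quite to the bottom.
- trip_lever (a joint): Angle of the orange lever in rad: 0 fully up (70 degrees above level, leaning to the box's front), 0.9 dropped (18 degrees above level, sticking out over the box's front edge). Over-centre spring: it snaps to the nearer end from the middle, 0.45; lifting takes about 1 N at the grip point. It starts up and stays at either end by itself.
- lever_grip (a point): Grip point of the orange lever, on its middle line 64 mm from the hinge and 11 mm from its tip; moves with it. The lever is 18 mm wide (along the box's y, so pinch it along that direction) and 12 mm thick. When dropped, this point is 68 mm above the bench and 26 mm in front of the box's front face, with free space under it. When up it is 108 mm above the bench.
- lever_hinge (a point): Fixed point on the lever's hinge line, which runs along the box's y axis, 48 mm above the bench, in the lever's middle plane. The frame is that of the box.
- timer: Fan control: fixed white box, 130 by 130 by 50 mm high, origin at the centre of its underside on the bench, z up. The dial is centred on its top, its axis vertical. Marks lie round the dial on its robot side: short grey (rest), short black (1st click), short black (2nd), long red (3rd), 0.4 rad apart, running clockwise seen from above.
- dial (a joint): Turn of the black dial in rad, clockwise seen from above positive: rest 0, clicks at 0.4, 0.8 and 1.2 (the third, at the red mark), stop at 1.75. The spring always turns it back to 0 when let go (0.03 N m at rest, 0.066 at the third click); the clicks add or take at most 0.02 N m and do not hold it.
- dial_grip (a point): Point on the dial's axis inside its grip bar, 82 mm above the bench, 12 mm below the bar's top; turns with the dial. The bar is 52 mm long along this frame's x, 16 mm wide (y: pinch across it), 58 to 94 mm above the bench, on a 56 mm disc (top at 58 mm: keep fingertips above it). White pointer line on the bar's -x half. At rest the bar is turned +0.6 rad about z from the white box's frame.
- flashlight: White plastic flashlight lying on the bench along its x, 150 mm long, 38 mm high. Loose; leave alone. Origin: centre of underside.
- shoe_horn: Stainless shoe horn lying along its x, about 200 mm long, 46 mm wide, 9 mm high. Loose; leave alone. Origin: under its middle.
- saucer: Brown ceramic planter saucer, 130 mm across, 22 mm high. Loose; leave alone. Origin: centre of underside.
- tin: Small aluminium tin with twist cap, 54 mm across, 45 mm high, standing. Loose; leave alone. Origin: centre of underside.

How it is judged:
By the outcome, as a careful person would: the job done as asked, in the order asked, and still so for the second after the job is handed in, while the arm keeps its last pose, push and grip.
It also fails if it takes over 54 s, if anything falls off the work surface, if the arm or the gripper's body presses on something with over 40 N, if the wrist force passes 120 N, or if a joint passes its speed limit or range.

## Working session

There is one attempt and no reset: what is moved stays moved. The work goes in short steps, each a Python script; the robot and the scene stay as the last script left them, time stands still between calls to the robot, and variables do not carry over. Pictures are saved under pics/ and viewed, and the job is handed in when it is done.

```bash
ls; mkdir -p pics
python3 - <<'E'
from workcell import *
import cv2,numpy as np
s=read_state();print(s['time'],s['eef_pos'],s['tool_rot'],s['finger_gap'],s['ft_force'],grip_point_offset)
for n in ['scene','top']:
    c=camera(n);cv2.imwrite(f'pics/{n}0.png',c['image']);np.savez(f'pics/{n}0.npz',**c)
    print(n,c['fx'],c['cx'],c['cy'],c['dist_coeffs'],np.round(c['cam_to_world'],3),(c['range_z']>0).mean())
E
```

```text
pics
0.0 [171.345216   600.71890758 230.72466893] [[ 2.74209223e-01  9.61670036e-01 -2.10830608e-04]
 [ 9.61669418e-01 -2.74209287e-01 -1.09403040e-03]
 [-1.10990796e-03  9.72438773e-05 -9.99999379e-01]] 85.22081559625651 [ 0.59427267 -0.11207557 -0.18276535] -18.700000000000003
scene 365.8447583323487 260.9004799272917 191.3929287476522 [0.02743885 0.         0.         0.         0.        ] [[ 7.94000e-01 -5.09000e-01  3.34000e-01  8.55487e+02]
 [ 6.09000e-01  6.58000e-01 -4.44000e-01 -3.44359e+02]
 [ 6.00000e-03  5.55000e-01  8.32000e-01  7.46870e+02]
 [ 0.00000e+00  0.00000e+00  0.00000e+00  1.00000e+00]] 0.9961039225260416
top 380.3644658360911 261.54908991730304 185.96624159765997 [0.00889422 0.         0.         0.         0.        ] [[-1.300000e-02  9.900000e-01 -1.400000e-01  4.507910e+02]
 [-9.990000e-01 -8.000000e-03  3.400000e-02  1.988600e+01]
 [ 3.200000e-02  1.410000e-01  9.900000e-01  1.128111e+03]
 [ 0.000000e+00  0.000000e+00  0.000000e+00  1.000000e+00]] 0.9958902994791666
```

View pics/scene0.png

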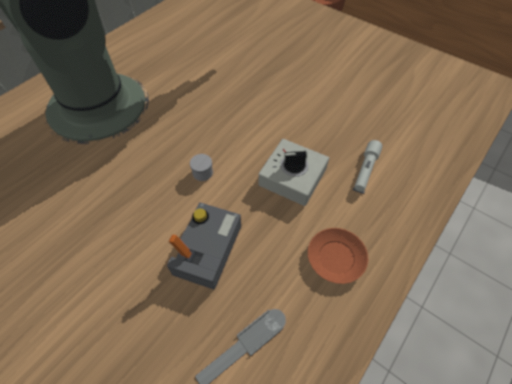

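View pics/top0.png

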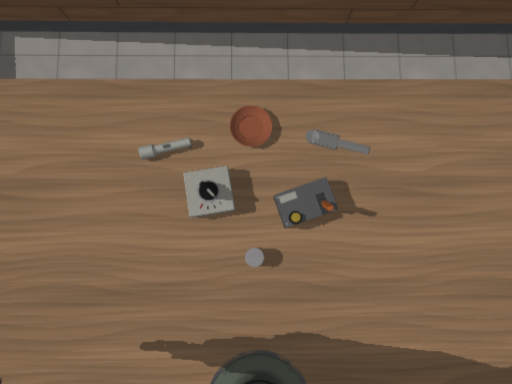

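```bash
cat > h.py <<'E'
import cv2,numpy as np
from workcell import *
def load(f): return dict(np.load(f))
def K(c): return np.array([[c['fx'],0,c['cx']],[0,c['fy'],c['cy']],[0,0,1.]])
def proj(c,P):
    T=np.linalg.inv(c['cam_to_world']); p=np.atleast_2d(P)@T[:3,:3].T+T[:3,3]
    p=p*[1,-1,-1]
    return cv2.projectPoints(p.reshape(-1,1,3),np.zeros(3),np.zeros(3),K(c),np.array(c['dist_coeffs'],float))[0].reshape(-1,2)
def rays(c,uv):
    n=cv2.undistortPoints(np.array(uv,float).reshape(-1,1,2),K(c),np.array(c['dist_coeffs'],float)).reshape(-1,2)
    d=np.c_[n[:,0],-n[:,1],-np.ones(len(n))]
    return c['cam_to_world'][:3,3], d@c['cam_to_world'][:3,:3].T
def onplane(c,uv,z):
    o,d=rays(c,uv); return o+d*((z-o[2])/d[:,2])[:,None]
def pts(c):   # all pixels to world by range
    H,W=c['range_z'].shape
    uv=np.stack(np.meshgrid(np.arange(W),np.arange(H)),-1).reshape(-1,2)
    o,d=rays(c,uv); return (o+d*c['range_z'].reshape(-1,1)).reshape(H,W,3)
def big(c,f,box,k):
    x0,y0,x1,y1=box; cv2.imwrite(f,cv2.resize(c['image'][y0:y1,x0:x1],None,fx=k,fy=k,interpolation=cv2.INTER_CUBIC))
E
python3 - <<'E'
from h import *
for n in ['scene','top']:
    c=load(f'pics/{n}0.npz')
    print(n,proj(c,[[171,600,230],[0,0,0],[171,600,0]]))
    P=pts(c); 
    for uv in ([(210,190),(305,200),(254,257),(150,300)] if n=='top' else [(295,180),(215,240),(202,165),(400,200)]): print(uv,P[uv[1],uv[0]].round(1))
c=camera('wrist');cv2.imwrite('pics/w0.png',c['image'])
t=load('pics/top0.npz'); big(t,'pics/t0b.png',(120,90,380,280),3)
E
```

```text
scene [[270.66188029 -42.86465351]
 [ 96.21128082 105.55401761]
 [268.74982843  30.61019264]]
(295, 180) [619.8 100.6  51.8]
(215, 240) [ 576.1 -130.6   55.4]
(202, 165) [414.1   3.9  45. ]
(400, 200) [836.3 239.7  -0. ]
top [[-17.71372056 374.39996372]
 [257.70021089 404.9549876 ]
 [ 40.22239997 345.19221466]]
(210, 190) [587.7 125.6  93.3]
(305, 200) [ 561.6 -140.    55. ]
(254, 257) [403.8   6.7  48.2]
(150, 300) [ 2.859e+02  3.032e+02 -3.000e-01]
```

View pics/t0b.png

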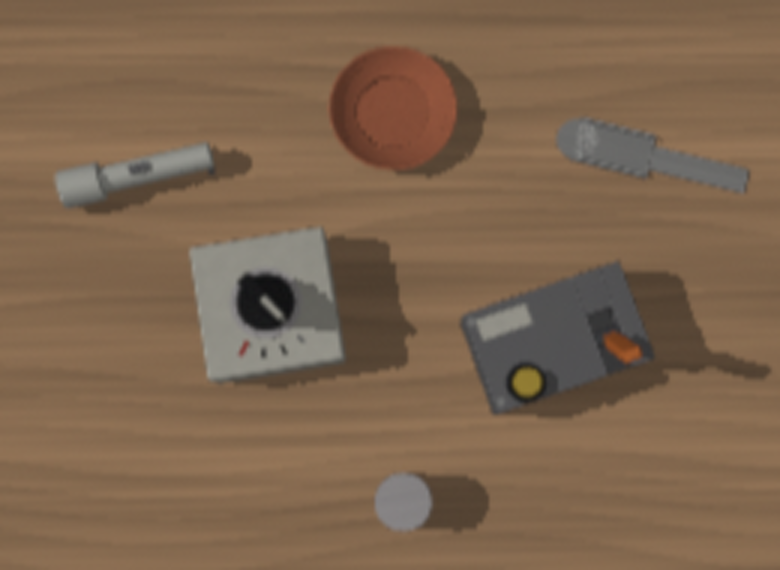

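View pics/w0.png

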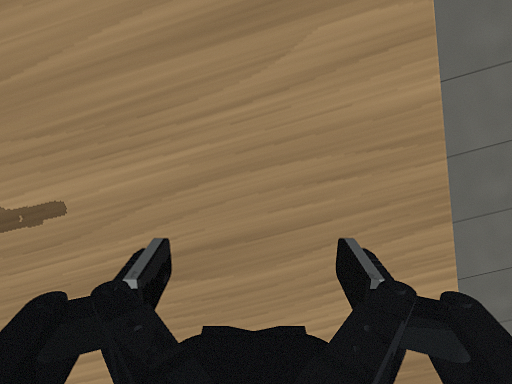

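Run:
```python
from h import *
for n in ['top','scene']:
    c=load(f'pics/{n}0.npz'); P=pts(c); hsv=cv2.cvtColor(c['image'],cv2.COLOR_BGR2HSV)
    def rect(m,name,top):
        q=onplane(c,np.argwhere(m)[:,::-1],top)[:,:2].astype(np.float32)
        r=cv2.minAreaRect(q); print(n,name,m.sum(),np.round(r[0],1),np.round(r[1],1),round(r[2],2))
    for name,(x,y),top in [('breaker',(565,-135),55),('timer',(588,120),50)]:
        near=np.hypot(P[...,0]-x,P[...,1]-y)<125
        m=near&(P[...,2]>top-5)&(P[...,2]<top+5); rect(m,name,top)
    H,S,V=cv2.split(hsv)
    near=(np.hypot(P[...,0]-565,P[...,1]+135)<150)&(P[...,2]>57)
    for name,lo,hi in [('yellow',21,35),('orange',3,17)]:
        m=near&(H>=lo)&(H<=hi)&(S>130); q=P[m]
        uv=np.argwhere(m)[:,::-1].mean(0)
        print(n,name,m.sum(),uv,'median',np.median(q,0).round(1),'z',q[:,2].min().round(1),q[:,2].max().round(1), 'uvplane70',onplane(c,[uv],70).round(1))
        if name=='orange': o=np.argsort(q[:,2]);print('low',q[o[:8]].mean(0).round(1),'hi',q[o[-8:]].mean(0).round(1))
    m=(np.hypot(P[...,0]-588,P[...,1]-120)<60)&(P[...,2]>88); rect(m,'bar',94)
    m=(np.hypot(P[...,0]-588,P[...,1]-120)<70)&(H<8)&(S>100)&(P[...,2]<60)&(P[...,2]>40);print(n,'red',onplane(c,np.argwhere(m)[:,::-1],50).mean(0) if m.any() else 0,m.sum())
    m=(np.hypot(P[...,0]-588,P[...,1]-120)<60)&(P[...,2]>80)&(V>120);print(n,'ptr',m.sum(),onplane(c,np.argwhere(m)[:,::-1],94).mean(0).round(1)if m.any() else 0)
```

```text
top breaker 1665 [ 558.1 -142.1] [ 99.7 159.9] 18.61
top timer 1712 [593.  134.9] [129.7 129.3] 9.12
top yellow 73 [295.2739726  216.49315068] median [ 515.2 -108.6   70.2] z 57.4 74.9 uvplane70 [[ 514.1 -109.2   70. ]]
top orange 76 [327.10526316 205.19736842] median [ 541.4 -191.7  108.4] z 58.3 122.2 uvplane70 [[ 544.8 -199.6   70. ]]
low [ 551.3 -190.8   67.8] hi [ 536.7 -198.   121.2]
top bar 106 [592.5 134.5] [50.9 13.5] 44.59
top red [549.38522361 155.12389787  50.        ] 4
top ptr 5 [582.1 125.5  94. ]
scene breaker 2924 [ 557.6 -142. ] [100.8 160.8] 18.87
scene timer 1880 [592.8 133.6] [129.6 132. ] 9.08
scene yellow 130 [199.51538462 214.84615385] median [ 515.8 -110.2   69.2] z 57.0 72.7 uvplane70 [[ 516.7 -110.8   70. ]]
scene orange 236 [179.21186441 245.6440678 ] median [ 545.3 -194.3   95.7] z 57.5 121.9 uvplane70 [[ 533.3 -188.5   70. ]]
low [ 557.6 -189.6   58.5] hi [ 536.5 -195.9  120.5]
scene bar 143 [592.9 133.4] [51.9 19.6] 45.07
scene red 0 0
scene ptr 14 [578.9 126.5  94. ]
```

```bash
cat >> h.py <<'E'
TH=np.deg2rad(18.7); BC=np.array([557.8,-142.0,0])
def Rz(a): return np.array([[np.cos(a),-np.sin(a),0],[np.sin(a),np.cos(a),0],[0,0,1.]])
RB=Rz(TH)
def bw(p): return BC+RB@np.array(p,float)
def tool(yaw): # pointing down, jaw x along yaw
    x=np.array([np.cos(yaw),np.sin(yaw),0]); z=np.array([0,0,-1.]); return np.c_[x,np.cross(z,x),z]
def levtool(t): # jaw along box +y; tilt t>0: fingers point down and to box +x
    z=RB@np.array([np.sin(t),0,-np.cos(t)]); x=RB@np.array([0,1.,0]); return np.c_[x,np.cross(z,x),z]
def levpos(e): # e = elevation of lever in rad -> grip point world
    return bw([-15.1-64*np.cos(e),-45,48+64*np.sin(e)])
def tcp(g,R,off=18.7): return g+R[:,2]*off
TC=np.array([593,134.2,0])
E
python3 - <<'E'
from h import *
def ik(n,p,R): q=inverse_kinematics(p,R); print(n,np.round(p,0),None if q is None else np.round(q,2))
ik('btn',bw([-31,45,61]),levtool(0))
for t in (0,15,25,35):
  R=levtool(np.deg2rad(t));ik(f'down{t}',tcp(levpos(np.deg2rad(18)),R),R)
for t in (0,-15,-25,-35):
  R=levtool(np.deg2rad(t));ik(f'up{t}',tcp(levpos(np.deg2rad(70)),R),R)
b=np.deg2rad(43.8+90)
for d in (0,.6,1.2,1.3): ik(f'dial{d}',TC+[0,0,64],tool(b-d))
E
```

```text
btn [ 514. -109.   61.] [ 0.09  0.62  0.    1.99 -0.    0.53  2.  ]
down0 [ 500. -209.   49.] [ 0.3   0.66 -0.02  1.95  0.03  0.54  2.16]
down15 [ 505. -207.   50.] [ 0.96  0.75 -0.78  2.07  0.9   0.43  1.46]
down25 [ 508. -206.   51.] [ 1.11  0.8  -0.88  2.15  1.28  0.28  1.18]
down35 [ 510. -206.   52.] [ 1.31  0.94 -1.04  2.21  1.86  0.28  0.75]
up0 [ 537. -196.   89.] [ 0.18  0.63  0.09  1.86 -0.09  0.66  2.22]
up-15 [ 533. -198.   90.] [0.05 0.73 0.19 1.69 0.   0.95 2.11]
up-25 [ 530. -199.   91.] [0.   0.82 0.22 1.57 0.05 1.15 2.06]
up-35 [ 527. -200.   93.] [-0.01  0.91  0.21  1.45  0.11  1.34  2.01]
dial0 [593. 134.  64.] [-0.2   0.71 -0.18  1.76  0.19  0.69  1.86]
dial0.6 [593. 134.  64.] [-0.31  0.71 -0.02  1.77  0.02  0.67  1.4 ]
dial1.2 [593. 134.  64.] [-0.41  0.72  0.14  1.77 -0.14  0.66  0.94]
dial1.3 [593. 134.  64.] [-0.43  0.72  0.16  1.77 -0.17  0.66  0.86]
```

Run:
```python
from h import *
R=levtool(0)
clamp(); s=read_state();print(s['time'],s['finger_gap'])
movep(bw([-31,45,180]),R)
movel(bw([-31,45,82]))
s=read_state();print(s['time'],s['eef_pos'],bw([-31,45,82]),s['ft_force'])
g=movel(bw([-31,45,59.5]),max_speed=40,guard=15)
s=read_state();print(g,s['time'],s['eef_pos'],s['ft_force'])
c=camera('scene');big(c,'pics/s1.png',(120,150,300,320),4)
movel(bw([-31,45,150]))
s=read_state();print(s['time'],s['ft_force'])
c=camera('scene');np.savez('pics/s2.npz',**c);big(c,'pics/s2.png',(120,150,300,320),4)
```

```text
0.9167 0.13304665701991122
4.5 [ 514.38946145 -109.40323548   82.63253107] [ 514.00889681 -109.31454021   82.        ] [0.63047093 0.1141184  0.05837754]
True 5.0667 [ 514.45338404 -109.29857743   59.89983572] [-2.97919859  1.06680338 16.12073728]
5.8667 [-0.89677842  0.05897459  0.33875237]
```

View pics/s2.png

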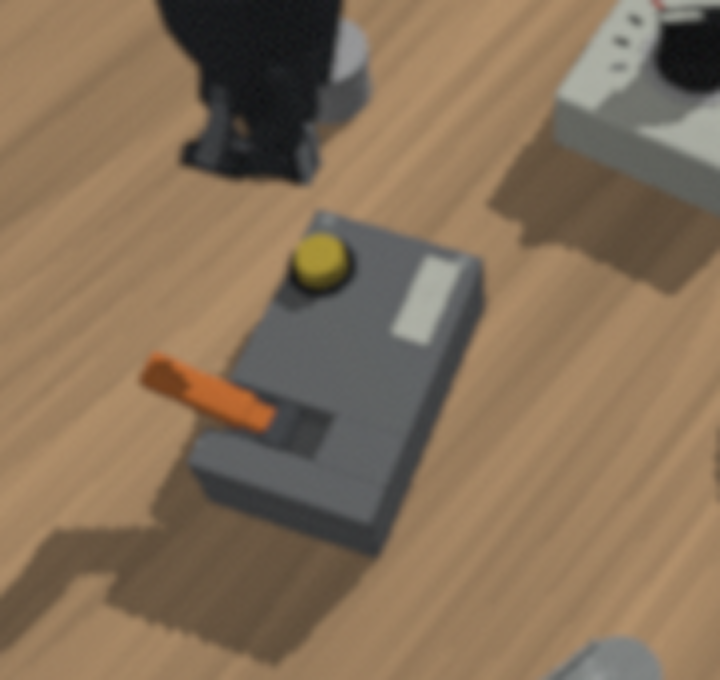

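The orange lever now sticks out over the front edge (crop 150,370 to 270,420), so it has dropped. The button is back out at crop (320,260). Next I check where the grip point is, pinch the lever and lift it.

Run:
```python
from h import *
c=load('pics/s2.npz');P=pts(c);H,S,V=cv2.split(cv2.cvtColor(c['image'],cv2.COLOR_BGR2HSV))
m=(np.hypot(P[...,0]-540,P[...,1]+190)<90)&(H>=3)&(H<=17)&(S>150)&(P[...,2]>50)&(P[...,2]<95)
q=(P[m]-BC)@RB; print('lever local',m.sum(),np.percentile(q,[2,50,98],axis=0).round(1),'exp grip',[-76,-45,68])
open_gripper()
R=levtool(0); g=levpos(np.deg2rad(18))
p=tcp(g,R)
movep(p+[0,0,75],R)
movel(p+[0,0,0],max_speed=120,guard=15)
s=read_state();print(s['time'],s['eef_pos'],p,s['ft_force'])
clamp()
s=read_state();print(s['time'],s['finger_gap'],s['eef_pos'],s['ft_force'])
w=camera('scene');big(w,'pics/s3.png',(120,150,300,320),4)
```

```text
lever local 278 [[-81.7 -52.2  54. ]
 [-52.4 -44.7  66.2]
 [-22.8 -35.7  76.7]] exp grip [-76, -45, 68]
7.975 [ 500.67739334 -208.88988165   49.64714161] [ 500.27027694 -208.98066739   49.07708764] [ 0.7598612  -0.3898861   0.44658624]
8.6 17.192076154523967 [ 500.28481637 -209.08565061   49.22847607] [-0.97783852  1.06907206  3.96156312]
```

View pics/s3.png

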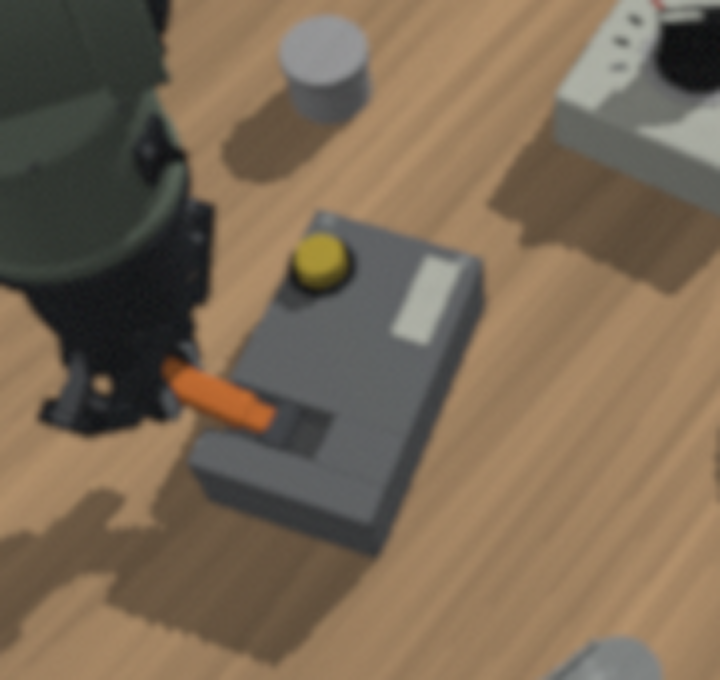

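The lever's outer end is between the pads, with a gap of 17.2 mm against 18 mm expected. Lifting now.

Run:
```python
from h import *
for e in (26,34,42,50,58,65,70,71.5):
    R=levtool(-np.deg2rad((e-18)*.67)); 
    movel(tcp(levpos(np.deg2rad(e)),R),R,max_speed=60)
    s=read_state();print(e,round(s['time'],2),np.round(s['ft_force'],1),round(s['finger_gap'],1))
c=camera('scene');big(c,'pics/s4.png',(120,150,300,320),4)
open_gripper()
s=read_state();print(s['time'],s['ft_force'])
movel(s['eef_pos']-60*s['tool_rot'][:,2]*1.0)
c=camera('scene');np.savez('pics/s5.npz',**c);big(c,'pics/s5.png',(120,150,300,320),4)
P=pts(c);H,S,V=cv2.split(cv2.cvtColor(c['image'],cv2.COLOR_BGR2HSV))
def lv(c):
    P=pts(c);H,S,V=cv2.split(cv2.cvtColor(c['image'],cv2.COLOR_BGR2HSV))
    m=(np.hypot(P[...,0]-540,P[...,1]+190)<90)&(H>=3)&(H<=17)&(S>150)&(P[...,2]>50)&(P[...,2]<130)
    q=(P[m]-BC)@RB; print('lever local',m.sum(),np.percentile(q,[2,50,98],axis=0).round(1))
lv(c); lv(load('pics/scene0.npz'))
```

```text
26 8.94 [-0.8 -2.4 -0.1] 16.9
34 9.23 [ 0.2 -0.9  2.5] 16.8
42 9.53 [-1.3 -0.3  2.6] 17.2
50 9.82 [-2.2 -1.8  3. ] 16.6
58 10.1 [-4.7 -1.6  7.5] 16.9
65 10.37 [-5.9  0.1 10.4] 17.0
70 10.62 [-6.6  0.  10.2] 17.0
71.5 10.87 [-8.6 -0.7  5.7] 16.5
11.5833 [0.08125347 0.64365846 0.39302675]
lever local 136 [[-42.6 -52.5  72.6]
 [-32.3 -44.8 109.1]
 [-19.2 -37.  119.9]]
lever local 214 [[-42.4 -52.5  59.3]
 [-28.4 -45.5  95.9]
 [-15.6 -37.2 120.2]]
```

View pics/s5.png

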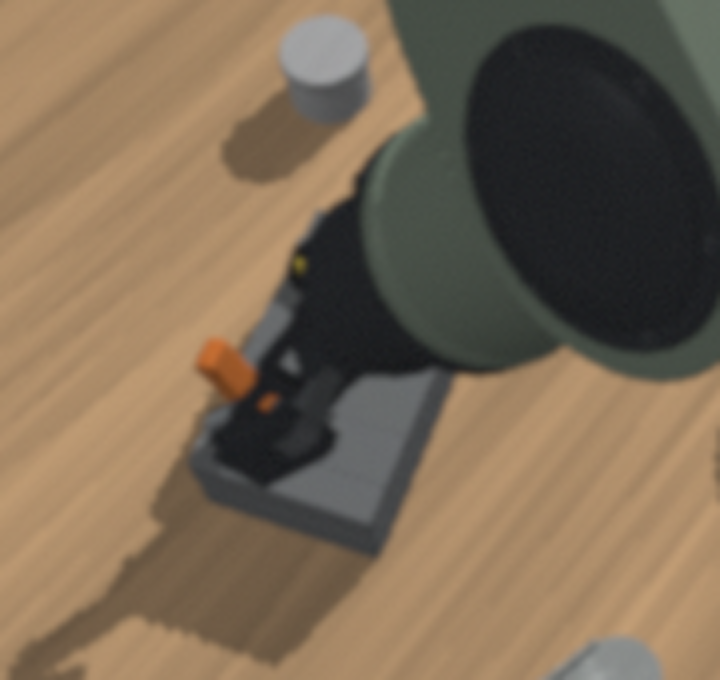

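The lever tip is back at its start place (crop 225,365; local top 119.9 mm against 120.2 mm before). I back off, check it again in clear view, and go to the dial.

Run:
```python
from h import *
s=read_state(); movel(s['eef_pos']+[0,0,60]-40*s['tool_rot'][:,2])
yaw=np.deg2rad(43.8+90)
movep(TC+[0,0,150],tool(yaw))
c=camera('scene');np.savez('pics/s6.npz',**c);big(c,'pics/s6.png',(120,120,340,300),3)
def lv(c):
    P=pts(c);H,S,V=cv2.split(cv2.cvtColor(c['image'],cv2.COLOR_BGR2HSV))
    m=(np.hypot(P[...,0]-540,P[...,1]+190)<90)&(H>=3)&(H<=17)&(S>150)&(P[...,2]>50)&(P[...,2]<130)
    q=(P[m]-BC)@RB; print('lever local',m.sum(),np.percentile(q,[2,50,98],axis=0).round(1))
lv(c)
w=camera('wrist');np.savez('pics/w6.npz',**w);cv2.imwrite('pics/w6.png',w['image'])
print(read_state()['time'])
```

```text
lever local 195 [[-41.5 -52.6  59.6]
 [-28.5 -46.4  97.3]
 [-15.9 -37.8 119.8]]
14.2833
```

View pics/s6.png

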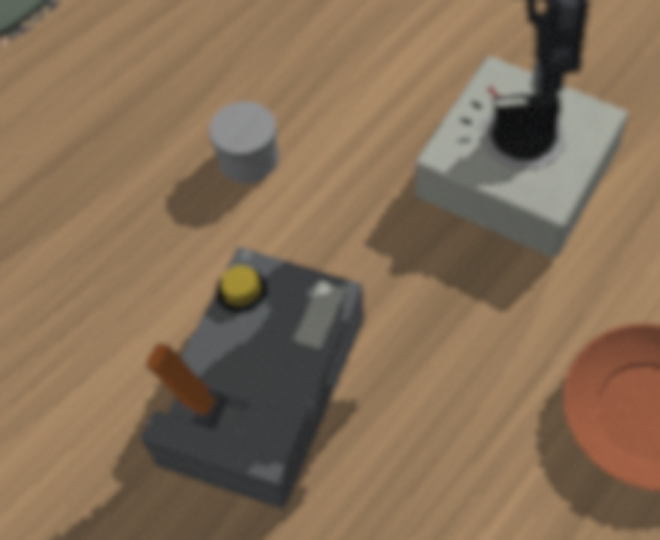

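View pics/w6.png

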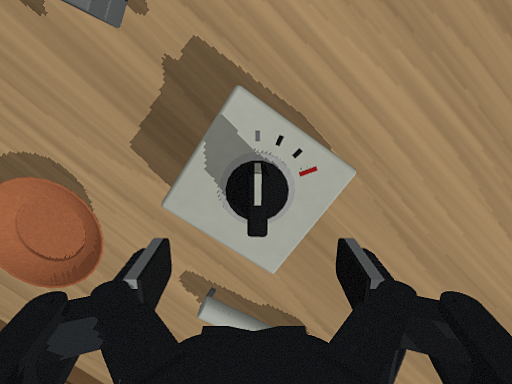

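The lever stands fully up in clear view. In the wrist image the dial pointer is at about (257,185), lined up with the grey mark at (257,135). The red mark is at (308,171). I refine these numbers from this view.

Run:
```python
from h import *
c=load('pics/w6.npz');P=pts(c);H,S,V=cv2.split(cv2.cvtColor(c['image'],cv2.COLOR_BGR2HSV))
d=np.hypot(P[...,0]-593,P[...,1]-134)
m=(d<45)&(P[...,2]>89)&(P[...,2]<100); print('bar',m.sum(),cv2.minAreaRect(P[m][:,:2].astype(np.float32)),np.median(P[m][:,2]))
m=(d<40)&(P[...,2]>56)&(P[...,2]<61); print('disc',cv2.minEnclosingCircle(onplane(c,np.argwhere(m)[:,::-1],58)[:,:2].astype(np.float32)))
m=(d<110)&(P[...,2]>46)&(P[...,2]<53); print('box',cv2.minAreaRect(onplane(c,np.argwhere(m)[:,::-1],50)[:,:2].astype(np.float32)))
m=(d<70)&((H<8)|(H>172))&(S>120)&(P[...,2]>45)&(P[...,2]<55);q=onplane(c,np.argwhere(m)[:,::-1],50);r=q.mean(0);print('red',m.sum(),r, np.rad2deg(np.arctan2(r[1]-134.2,r[0]-593)), cv2.minAreaRect(q[:,:2].astype(np.float32)))
```

```text
bar 1375 ((591.9920654296875, 135.5996856689453), (52.50319290161133, 15.915757179260254), 43.27594757080078) 94.15208868291882
disc ((591.987060546875, 135.4818572998047), 27.680240631103516)
box ((592.15771484375, 135.4392547607422), (129.04501342773438, 128.6085968017578), 8.934389114379883)
red 72 [549.57845063 156.87539478  50.        ] 152.42575041441728 ((549.6015014648438, 156.86260986328125), (3.58310604095459, 15.369558334350586), 64.26811981201172)
```

```bash
cat >> h.py <<'E'
TC=np.array([592.4,134.9,0]); YAW=np.deg2rad(43.6+90)
def wristcheck(f):
    c=camera('wrist'); cv2.imwrite(f,c['image']); np.savez(f[:-3]+'npz',**c)
    return c
E
python3 - <<'E'
from h import *
p=TC+[0,0,64.5]
g=movel(p,tool(YAW),max_speed=100,guard=12)
s=read_state();print(g,s['time'],s['eef_pos'],s['ft_force'])
clamp();s=read_state();print(s['time'],s['finger_gap'],s['eef_pos'],s['ft_force'])
for d in (.2,.4,.6,.8,1.0,1.1,1.2):
    movel(p,tool(YAW-d)); s=read_state()
    x=s['tool_rot'][:,0];print(d,round(s['time'],2),round(YAW-np.arctan2(x[1],x[0]),3),np.round(s['ft_force'],1),round(s['torque'][2],3),round(s['finger_gap'],1))
wristcheck('pics/w7.png')
c=camera('top');np.savez('pics/t7.npz',**c);big(c,'pics/t7.png',(170,150,250,230),8)
c=camera('scene');np.savez('pics/s7.npz',**c);big(c,'pics/s7.png',(250,120,350,220),6)
E
```

```text
False 15.2917 [592.7972824  134.94000566  65.08435331] [0.33334926 0.91536252 0.01145148]
15.9333 15.28435124335402 [592.14565915 135.2235397   64.77203454] [-3.94121659  1.25607163  6.82962151]
0.2 16.28 0.2 [-4.3  0.8  7.4] 0.005 14.8
0.4 16.63 0.4 [-4.7  0.7  7.2] 0.054 15.4
0.6 16.98 0.6 [-4.3  1.8  8.2] 0.057 14.9
0.8 17.33 0.8 [-3.7  0.3  7.5] 0.035 15.3
1.0 17.68 1.0 [-5.9  1.3  8.6] 0.073 15.2
1.1 17.93 1.1 [-4.6  1.8  8.5] 0.02 15.1
1.2 18.18 1.201 [-5.2  0.6  9.4] 0.096 15.0
```

View pics/w7.png

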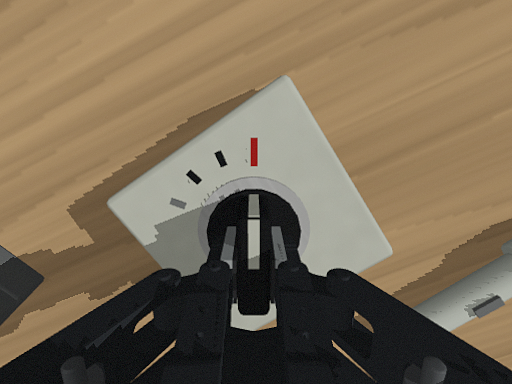

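View pics/s7.png

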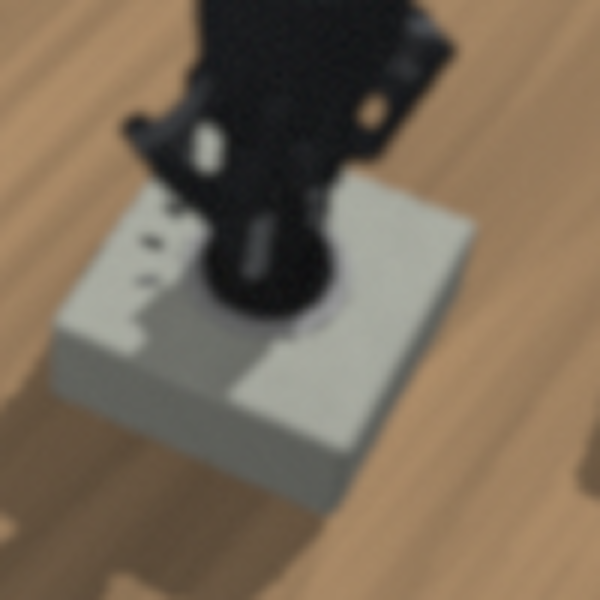

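The pointer (253, 195–268) points straight up at the red mark (254, 138–165). I put numbers on the angles and check that it holds steady.

Run:
```python
from h import *
wait(1.0)
c=wristcheck('pics/w8.png')
H,S,V=cv2.split(cv2.cvtColor(c['image'],cv2.COLOR_BGR2HSV)); yy,xx=np.mgrid[:384,:512]
def line(m,z):
    q=onplane(c,np.argwhere(m)[:,::-1],z)[:,:2].astype(np.float32); l=cv2.fitLine(q,cv2.DIST_L2,0,.01,.01).ravel()
    return len(q),q.mean(0).round(1),(np.rad2deg(np.arctan2(l[1],l[0]))%180).round(2)
ptr=(V>110)&(S<60)&(abs(xx-253)<9)&(yy>194)&(yy<268)
red=((H<8)|(H>172))&(S>120)&(abs(xx-254)<12)&(yy>125)&(yy<175)
a=line(ptr,94);b=line(red,50);print(a,b)
for ctr in ([592.4,134.9],[592.1,135.4]):
    r=b[1]-ctr; print('red about ctr',np.rad2deg(np.arctan2(r[1],r[0])))
s=read_state();x=s['tool_rot'][:,0];print(s['time'],YAW-np.arctan2(x[1],x[0]),s['torque'],s['finger_gap'],s['ft_force'])
P=pts(c);m=(np.hypot(P[...,0]-592,P[...,1]-135)<30)&(P[...,2]>91)&(P[...,2]<97)&(abs(xx-253)<18)&(yy>190)
print('bar',m.sum(),cv2.minAreaRect(P[m][:,:2].astype(np.float32)))
```

```text
(766, array([575.3, 144.5], dtype=float32), np.float32(154.71)) (173, array([549.2, 156.8], dtype=float32), np.float32(153.84))
red about ctr 153.11751417971567
red about ctr 153.48838658705256
19.3833 1.1998032239429246 [0.23375859 1.09387488 0.04757396] 14.985449857812332 [-4.06987563  1.85071099  8.16309935]
bar 3317 ((591.9940185546875, 136.57635498046875), (15.587492942810059, 52.914268493652344), 65.37571716308594)
```

The dial turned by 1.185 (bar angle) and is 0.015–0.03 rad short of the red mark. I nudge it 0.018 rad further, check the lever once more, and hand in.

Run:
```python
from h import *
movel(TC+[0,0,64.5],tool(YAW-1.218)); wait(0.5)
c=wristcheck('pics/w9.png')
H,S,V=cv2.split(cv2.cvtColor(c['image'],cv2.COLOR_BGR2HSV)); yy,xx=np.mgrid[:384,:512]
def line(m,z):
    q=onplane(c,np.argwhere(m)[:,::-1],z)[:,:2].astype(np.float32); l=cv2.fitLine(q,cv2.DIST_L2,0,.01,.01).ravel()
    return len(q),q.mean(0).round(1),(np.rad2deg(np.arctan2(l[1],l[0]))%180).round(2)
print(line((V>110)&(S<60)&(abs(xx-253)<9)&(yy>194)&(yy<268),94),line(((H<8)|(H>172))&(S>120)&(abs(xx-254)<12)&(yy>125)&(yy<175),50))
P=pts(c);m=(np.hypot(P[...,0]-592,P[...,1]-135)<30)&(P[...,2]>91)&(P[...,2]<97)&(abs(xx-253)<18)&(yy>190)
print('bar',cv2.minAreaRect(P[m][:,:2].astype(np.float32)))
c=camera('scene');cv2.imwrite('pics/s9.png',c['image']);print(read_state()['time'])
P=pts(c);H,S,V=cv2.split(cv2.cvtColor(c['image'],cv2.COLOR_BGR2HSV))
m=(np.hypot(P[...,0]-540,P[...,1]+190)<90)&(H>=3)&(H<=17)&(S>150)&(P[...,2]>50)&(P[...,2]<130)
print('lever',np.percentile((P[m]-BC)@RB,[2,50,98],axis=0).round(1))
```

```text
(766, array([575.4, 144.8], dtype=float32), np.float32(153.67)) (188, array([549.2, 156.9], dtype=float32), np.float32(154.84))
bar ((591.9693603515625, 136.55259704589844), (15.630093574523926, 53.14396667480469), 64.31022644042969)
20.2333
lever [[-41.5 -52.7  59.9]
 [-28.1 -46.1  96.8]
 [-15.5 -37.9 120.5]]
```

View pics/s9.png

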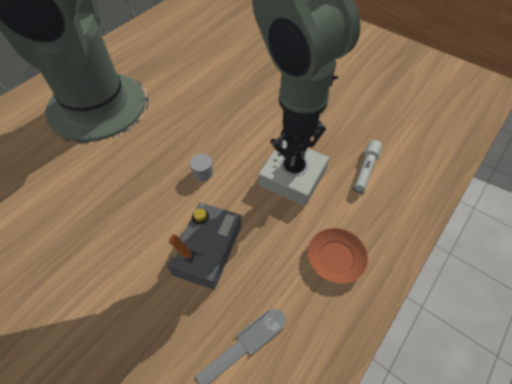

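The lever is up at (180,247). The tin, saucer, flashlight and shoe horn are where they were in the first picture. The pointer line reads 153.7° and the red mark about 153.3–154.8°, so they agree to about 1°.

```bash
python3 -c "
from workcell import *
print(finish_job(), read_state()['time'])"
```

```text
the job is handed in; nothing more can be done
the job is handed in; nothing more can be done
```

I pressed the yellow button until the orange lever dropped, then lifted the lever fully back up. I turned the dial clockwise to the third click and handed the job in while still gripping it there. My last check was at about 20 s of the 54 s allowed.

- **Button:** I pressed it to its full 10 mm. A camera picture afterwards showed the lever dropped and the button back out.
- **Lever:** Its top measured 120.5 mm above the bench at the end, against 120.2 mm at the start. That matches the fully up position.
- **Dial:** My first stop at 1.20 rad read 0.015–0.03 rad short of the red mark, so I turned it 0.018 rad further. At the end the pointer line read 153.7° and the red mark 153.3–154.8° depending on how I measured it. They agree to about 1°, but I can't pin it closer than that.
- **Loose items:** In the last picture the flashlight, shoe horn, saucer and tin were where they started, judged by eye.

The camera views disagreed by 1–2 mm on where the dial centre is, which is within the stated calibration.

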